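Clear the tilting stage and hold a stone slab flush on its sprung face

ROBOT

A 7-joint arm with a two-finger parallel gripper is mounted at the origin on the work surface. World frame = base frame: x ahead of the robot, y to its left, z up, the work surface at z = 0. Lengths are in m, angles in rad, forces in N, time in s.
With the tool pointing down it reaches from about 0.35 to 0.9 m from the base axis. Payload 8.1 kg.
Tool frame: the origin (TCP) lies on the centre line of the jaws, within the pads' length; the fingertips stand ctrl.tips_ahead ahead of it and the grasp point (between the pads) lies 2 mm behind it (ctrl.tips_ahead is the distance from the TCP to the fingertips, in m); z points along the fingers, y is the line along which they close (so a half turn about z gives the same grasp; the last joint's range is limited). The gripper opens to 85 mm and grips with 20 to 120 N. Pads are 22 mm wide; open, the fingers measure 114 mm over their backs; the gripper's body (76 mm by 85 mm) begins 54 mm behind the grasp point. The pads swing forward as they close: fully open they stand 13 mm farther back than shut.
Start: joints at [-1.342, 0.434, 0.025, 1.573, -0.012, 1.134, -0.075], TCP at [0.204, 0.591, 0.248] pointing down, gripper open.
Joint ranges: [-2.62, 2.62], [-0.44, 2.09], [-1.27, 1.32], [0.08, 2.57], [-1.32, 4.46], [0.12, 2], [-2.74, 2.74]. Speed limits (rad/s): [2.22, 2.22, 3.01, 3.01, 3.14, 3.14, 3.14].

INTERFACE

Orientations are given as [roll, pitch, yaw] about the fixed x, y, z axes, in that order (R = Rz(yaw) Ry(pitch) Rx(roll)).
In Python, from rig import ctrl gives the robot as it stands.
- The arm moves only by the tool play_rows, never from a script. Its argument "moves" is a list of rows, each an object of numbers: "rx", "ry", "rz": the turn, a rotation vector about the tool's x, y, z in degrees; "tx", "ty", "tz": the shift along the tool's x, y, z in m; "gripper": the finger opening in m, from 0 to 0.0854. A call has 1 to 5 rows; each row is the pose to reach, as a shift and turn from the pose commanded when the call began, along the tool's axes at that moment; what a row does not reach only later rows make up. A row lasts 1/8 s, in which the tool goes at most 62.5 mm and 10.7 degrees, less where a joint would pass 70% of its speed; a pose out of reach is approached as far as the arm can. A call with a gripper value outside its range is refused whole. The fingers move at their own pace and stop on an object; "force" is the grip in N (left out, the last holds). Time passes only in rows, so rows that repeat a pose let the fingers close. It gives the time, the measured TCP pose, the force, the opening and the grip force at its end, in the units of the state.
- ctrl.read_state(): the state, without advancing time (a new reading comes with each control period).
- ctrl.grab_frame(name): name is "scene" or "top" or "wrist"; returns a dict with "frame" (480x640x3 uint8, red, green, blue), "depth" (480x640 float32, m along the optical axis (not along the pixel's ray), 0 where there is no reading), "camera_matrix" (3x3 intrinsics, pixels), "T" (4x4, takes a point from camera to world coordinates). Camera axes: x right, y down, z forward; pixel columns grow to the right and rows downward; lengths in m; the calibration is good to about 2 mm. The wrist camera is an equidistant fisheye: a pixel r from the principal point sees the ray r / f radians off the axis. A picture is of the moment at which its call begins.
- ctrl.job_done(): hands the job in; it is judged then, once.
The state is a dict: "time": time; "qpos": joint angles; "qd": joint speeds; "joint_efforts": joint torques, N m; "ee_pos": TCP position; "eef_rot": TCP orientation; "force": force on the tool from outside, world axes, zero at the start; "moment": the same for the moment, N m; "gripper_width": finger opening in m; "finger_force": force on a finger pad.
Only numpy, scipy, OpenCV 4.12 (cv2) and the standard library are available. Lean on these libraries where they do the work, as an engineer would, in place of code of your own. Each camera call takes 0.05 s, during which the arm holds its last target. There are 200 camera calls.

TASK

Take the wooden-handled scraper and sweep the four green stone offcuts along the stage's flat apron into the blue tin at its side, without touching the offcuts with the fingers, then stand the scraper back on its cork mat and let go of it. Then pick up the green stone slab by its brass block, tilt it to match the sloped aluminium face and press it flush on the middle of the face, long side up the slope, so that the spring-loaded face sinks about halfway (4 mm of its 8 mm), never to its stop. Finish while still gripping the slab and holding it pressed there, and leave everything else on the bench as it is.

Things in the scene. Friction and masses are not known exactly. Their poses are not given: they have to be found in the camera images.
- stage: grey iron stage, fixed. Origin on the bench below the sloped face's lower edge; x away from the robot, y along the apron. Apron: flat top 30 mm above the bench, x -78 to 0, y -90 to 90 mm, with a steel lip 8 tall, 6 thick on its front edge; both y ends open. The face's lower edge is 42 mm above the bench, its slope clamped at 10 to 24 degrees (the clamp does not give)
- face (a point): middle of the bare sloped aluminium face, which is 120 mm up the slope by 140 mm wide, marked with a thin dark cross. It looks up and towards the robot. x points up the slope, y along its level width, z straight out of the face. Its lower edge is 61 mm from this point. It moves with the face when that is pressed in
- platen (a joint): how far the spring-loaded face is pressed in, straight along -z of face, m: 0 untouched, 0.008 at its stop. It begins to give at about 2 N and takes about 8 N at 4 mm (1500 N/m)
- tin: open blue tin 110 (x) x 120 (y) x 24 tall, walls 3 mm, fixed, standing against one y end of the apron (either end) with a 2 mm gap, turned like the stage. Origin under its centre
- mat: cork mat 100 x 100 x 4 mm, fixed, at the other y end of the apron. Origin under its centre
- scraper: scraper standing upright: foot 60 (x) x 22 (y) x 24 tall, rubber below, dark wood above; on its middle an upright wooden handle 24 (x) x 20 (y), from 23 to 85 mm above its underside. About 120 g. Origin at the centre of its underside, z up the handle
- slab: green stone slab 64 (its x) x 48 (its y) x 8 thick with, standing on its middle, a grip block 26 (x) x 22 (y) x 40 tall, so 48 tall in all; origin at the centre of the stone's underside, z up through the block. The block is brass. About 150 g
- chip0: green stone offcut 20 x 18 x 16 mm, about 16 g, on the apron at the start; origin at the centre of its underside as it first lies
- chip1: green stone offcut 22 x 17 x 15 mm, about 16 g, on the apron at the start; origin at the centre of its underside as it first lies
- chip2: green stone offcut 18 x 18 x 18 mm, about 16 g, on the apron at the start; origin at the centre of its underside as it first lies
- chip3: green stone offcut 21 x 19 x 15 mm, about 16 g, on the apron at the start; origin at the centre of its underside as it first lies
- spare: bystander: red stone slab 64 (its x) x 48 (its y) x 8 thick with, standing on its middle, a grip block 26 (x) x 22 (y) x 40 tall, so 48 tall in all; origin at the centre of the stone's underside, z up through the block. The block is black. Leave alone
- jar: bystander: amber jar, 60 across, 75 tall; origin under its centre
- loupe: bystander: black eye loupe, 48 across, 42 tall; origin under its centre
- brush: bystander: hand brush lying flat on the bench, handle to its -x
- tape: bystander: yellow ring, 80 across, 20 tall; origin under its centre
Things that resemble listed ones, but are neither listed nor needed, are in the scene too. Leave any purple look-alike of the slab alone.

How it is judged:
On the way, in this order (a step that is already met when the one before it is completed fails the run):
1. all four offcuts lie in the tin (x of chip0 in the frame of tin between -0.055 and 0.055 m and y of chip0 in the frame of tin between -0.058 and 0.058 m and height (world z) of each of chip0, chip1, chip2, chip3 below 0.045 m and x of chip1 in the frame of tin between -0.055 and 0.055 m and y of chip1 in the frame of tin between -0.058 and 0.058 m and x of chip2 in the frame of tin between -0.055 and 0.055 m and y of chip2 in the frame of tin between -0.058 and 0.058 m and x of chip3 in the frame of tin between -0.055 and 0.055 m and y of chip3 in the frame of tin between -0.058 and 0.058 m), for 0.2 s.
2. the scraper stands upright on its mat again, let go (horizontal distance between scraper and mat below 0.035 m and angle between scraper's own z axis and vertical below 0.1 rad and height (world z) of scraper below 0.008 m and contact force between the fingers and scraper below 0.1 N), for 0.2 s.
At the end, for the whole second after the job is handed in: Offcuts in the tin; scraper upright, released, within 35 mm of the mat's centre; slab gripped and pressed on the face (each over 3 N), flush within 0.05 rad and 3 mm, centred within 20 mm each way, long side up the slope within 0.14 rad, face pressed in 2 to 6.5 mm, all still (all of step 1 and all of step 2 and angle between the z axis of slab and the z axis of face, either way round below 0.05 rad and angle between the x axis of slab and the x axis of face, either way round below 0.14 rad and x of slab in the frame of face between -0.02 and 0.02 m and y of slab in the frame of face between -0.02 and 0.02 m and z of slab in the frame of face between -0.003 and 0.003 m and value of joint platen between 0.002 and 0.0065 m and contact force between slab and stage above 3 N and contact force between the fingers and slab above 3 N and linear speed of slab below 0.01 m/s); the arm keeps its last pose, push and grip.
It fails at once if the fingers touch an offcut (contact force between the fingers and chip0 above 0.5 N or contact force between the fingers and chip1 above 0.5 N or contact force between the fingers and chip2 above 0.5 N or contact force between the fingers and chip3 above 0.5 N).
It fails at once if a bystander is moved by over 20 mm (distance of any of spare, jar, loupe, brush, tape from where it was at the start of the episode above 0.02 m).
It fails at once if the sprung face is driven onto its stop (value of joint platen above 0.0078 m).
It also fails if it takes over 61 s, if anything falls off the work surface, if the arm or the gripper's body presses on something with over 40 N, if the wrist force passes 120 N, or if a joint passes its speed limit or range.

## Working session

There is one attempt and no reset: what is moved stays moved. The work goes in short steps, Python scripts to look and compute and a tool call to move; the robot and the scene stay as the last step left them, time stands still between calls to the robot, and variables do not carry over. Pictures are saved under pics/ and viewed, at most 10 in all, crops included, and the job is handed in when it is done.

Besides the shell and the picture viewer there is one more tool, called after "Call:" as name(argument=value, ...), one argument or row to a line, values as JSON. play_rows: Moves the arm, as the interface text tells. Its arguments: {"type":"object","properties":{"moves":{"type":"array"},"force":{"type":"number"}},"required":["moves"]}

```bash
mkdir -p pics; ls; python3 - <<'E'
from rig import ctrl
import cv2,numpy as np
print(ctrl.read_state(), ctrl.tips_ahead)
ims=[]
for n in("top","scene"):
    f=ctrl.grab_frame(n); np.savez(n+'.npz',**f); cv2.imwrite(f'pics/{n}0.png',f['frame'][:,:,::-1]); print(n,f['camera_matrix'],f['T'])
E
```

```text
pics
{'time': 0.0, 'qpos': array([-1.34158849,  0.43525652,  0.02496326,  1.57412704, -0.01164358,
        1.13401766, -0.0750959 ]), 'qd': array([-1.59695269e-03, -2.08123963e-03,  8.75129866e-04,  1.93200362e-05,
       -4.22156864e-04, -8.10764811e-04, -4.01691036e-04]), 'joint_efforts': array([ 1.35822509e-03, -6.70459986e+01,  1.02512397e+00, -3.16220033e+01,
        1.53175124e-02,  1.19911769e-02, -7.31667978e-05]), 'ee_pos': array([0.20346649, 0.59042103, 0.24749342]), 'eef_rot': array([-3.13993257e+00,  1.07317470e-04,  2.80970922e+00]), 'force': array([-0.70845475,  0.52987165,  0.41865897]), 'moment': array([-0.0058162 ,  0.0537837 , -0.00978707]), 'finger_force': 0.0, 'gripper_width': 0.08541701552014289} 0.017
top [[444.17069722   0.         316.60220846]
 [  0.         444.17069722 238.1991788 ]
 [  0.           0.           1.        ]] [[ 2.03912295e-02 -9.88130291e-01  1.52258748e-01  3.74227597e-01]
 [-9.99785184e-01 -2.07187763e-02 -5.64836377e-04 -1.73266922e-02]
 [ 3.71274686e-03 -1.52214522e-01 -9.88340505e-01  1.05357031e+00]
 [ 0.00000000e+00  0.00000000e+00  0.00000000e+00  1.00000000e+00]]
scene [[533.49442307   0.         322.20680403]
 [  0.         533.49442307 241.49242638]
 [  0.           0.           1.        ]] [[-0.51088415  0.74536765 -0.42828081  1.05966387]
 [ 0.85955963  0.45012729 -0.24195591  0.29111548]
 [ 0.01243477 -0.49174433 -0.87065084  1.12644132]
 [ 0.          0.          0.          1.        ]]
```

View pics/top0.png

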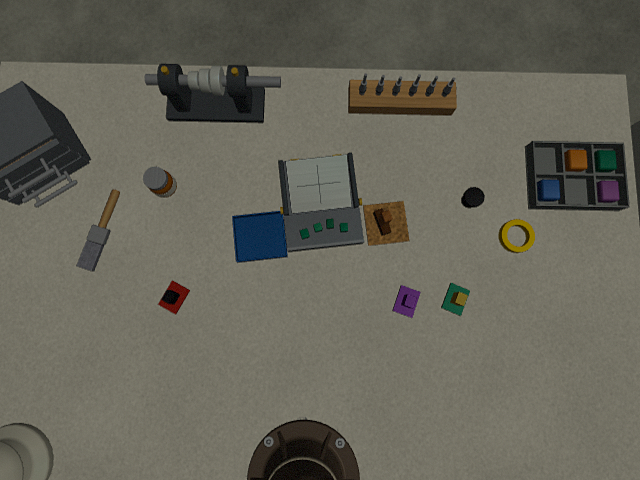

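View pics/scene0.png

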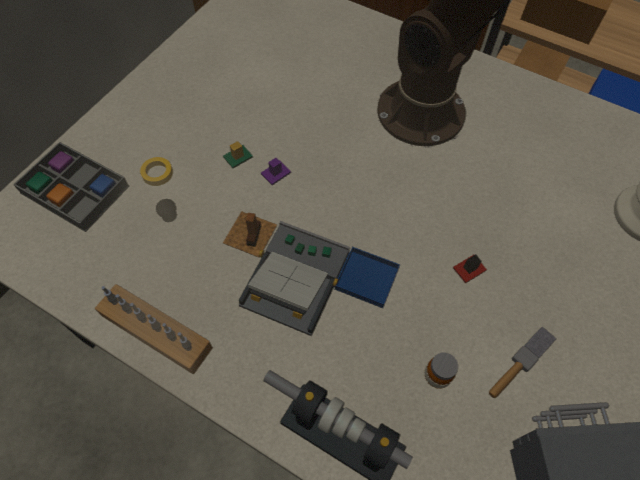

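Top view: stage with cross at (320,184), and chips at (304,234), (318,228), (330,224) and (344,227). The tin is at (260,237) and the mat with scraper at (386,222). There are four slab-like things: the green slab with brass block (456,299), a purple one (407,301), a red one with black block (174,297) and a green cube in a tray (606,160). The one at (456,299) fits, being green stone with a brass block. I'll confirm it in a crop.

```bash
cat > h.py <<'E'
import numpy as np,cv2
def load(n): return dict(np.load(n+'.npz'))
def cloud(f):
    K=f['camera_matrix'];d=f['depth'];v,u=np.mgrid[:480,:640]
    P=np.stack([(u-K[0,2])/K[0,0]*d,(v-K[1,2])/K[1,1]*d,d],-1)
    return P@f['T'][:3,:3].T+f['T'][:3,3]
def ray(f,uv,z):
    K=f['camera_matrix'];T=f['T'];uv=np.atleast_2d(uv).astype(float)
    d=np.c_[(uv[:,0]-K[0,2])/K[0,0],(uv[:,1]-K[1,2])/K[1,1],np.ones(len(uv))]@T[:3,:3].T
    return (T[:3,3]+d*((z-T[2,3])/d[:,2])[:,None])[:,:2]
def rect(P):
    c,s,a=cv2.minAreaRect((np.asarray(P)[:,:2]*1000).astype(np.float32)); return np.round(c,1),np.round(s,1),round(a,1)
E
python3 - <<'E'
from h import *
f=load('top');im=f['frame'];C=cloud(f);hsv=cv2.cvtColor(im,cv2.COLOR_RGB2HSV)
def comps(lo,hi,zs,name):
    m=cv2.inRange(hsv,lo,hi);n,l,st,ce=cv2.connectedComponentsWithStats(m)
    for i in range(1,n):
        if st[i,4]>15:
            v,u=np.where(l==i);z=C[v,u,2]
            print(name,np.round(ce[i]),st[i,4],'z',np.round(np.percentile(z,[5,50,95]),4),[rect(ray(f,np.c_[u,v],zz)) for zz in zs])
comps((60,90,40),(90,255,255),(0.008,.046),'green')
comps((100,120,40),(120,255,255),(0.002,.024),'blue')
comps((10,90,60),(20,255,255),(0.004,),'cork')
comps((20,100,60),(30,255,255),(0.048,),'brass')
# face plane
m=np.zeros((480,640),bool);m[165:205,295:345]=1
P=C[m];c=P.mean(0);n=np.linalg.svd(P-c)[2][2];n*=np.sign(n[2]);r=(P-c)@n
print('face n',n,'tilt',np.degrees(np.arccos(n[2])),'az',np.degrees(np.arctan2(n[1],n[0])),r.std(),c)
a=cv2.resize(im[140:270,225:415],None,fx=4,fy=4,interpolation=2);b=cv2.resize(im[275:325,380:480],None,fx=4,fy=4,interpolation=2)
cv2.imwrite('pics/c1.png',a[:,:,::-1]);
o=np.zeros((600,800,3),np.uint8);o[:400,:760]=a[120:520];o[400:,:400]=b;cv2.imwrite('pics/c1.png',o[:,:,::-1])
E
```

```text
green [607. 159.] 316 z [0.032  0.0355 0.0386] [(array([ 745.8, -727.6]), array([48.5, 41.4]), 1.2), (array([ 732.3, -701.8]), array([46.8, 39.9]), 1.2)]
green [330. 223.] 62 z [0.041  0.0445 0.0479] [(array([572.8, -48.1]), array([19.5, 16.8]), 1.2), (array([565.6, -47. ]), array([18.8, 16.2]), 1.2)]
green [318. 227.] 58 z [0.0438 0.0478 0.0509] [(array([563.3, -19.6]), array([17.6, 18.2]), 19.9), (array([556.4, -19.5]), array([17. , 17.5]), 19.9)]
green [344. 226.] 60 z [0.0423 0.0455 0.0479] [(array([565. , -81.7]), array([17. , 16.8]), 1.2), (array([558. , -79.4]), array([16.4, 16.2]), 1.2)]
green [304. 233.] 71 z [0.0409 0.0445 0.0474] [(array([547.1,  11.5]), array([20.7, 18.1]), 19.7), (array([540.9,  10.5]), array([19.9, 17.5]), 19.7)]
green [454. 299.] 349 z [0.0047 0.0079 0.0111] [(array([ 399. , -345.4]), array([47.4, 62.3]), 68.3), (array([ 398.1, -333.5]), array([45.7, 60. ]), 68.3)]
blue [550. 189.] 365 z [0.0317 0.0354 0.0387] [(array([ 668.5, -585.6]), array([47.7, 46.3]), 1.2), (array([ 662.4, -573.7]), array([46.7, 45.3]), 1.2)]
blue [259. 237.] 2256 z [-0.0002  0.0
[... 761 characters left out ...]
] [(array([935.8, 191.1]), array([21.1, 14.6]), 2.7)]
brass [110. 205.] 18 z [0.0139 0.0175 0.0207] [(array([596.5, 460.4]), array([ 4.8, 35.1]), 73.5)]
brass [360. 201.] 19 z [0.0331 0.0414 0.0442] [(array([ 618.6, -116.8]), array([14.3,  4.6]), 0.3)]
brass [281. 210.] 18 z [0.038  0.0415 0.046 ] [(array([593.4,  65.8]), array([14.2,  4.6]), 1.8)]
brass [518. 235.] 519 z [0.0099 0.0197 0.0232] [(array([ 545.9, -479.7]), array([76. , 76.3]), 44.0)]
brass [461. 299.] 110 z [0.0449 0.0481 0.051 ] [(array([ 399.1, -344.9]), array([20.9, 26.3]), 66.9)]
face n [0.96605523 0.02525521 0.25709815] tilt 75.10205411612192 az 1.4975206276016941 0.026297459231297803 [ 0.65042002 -0.02211034  0.06745186]
```

View pics/c1.png

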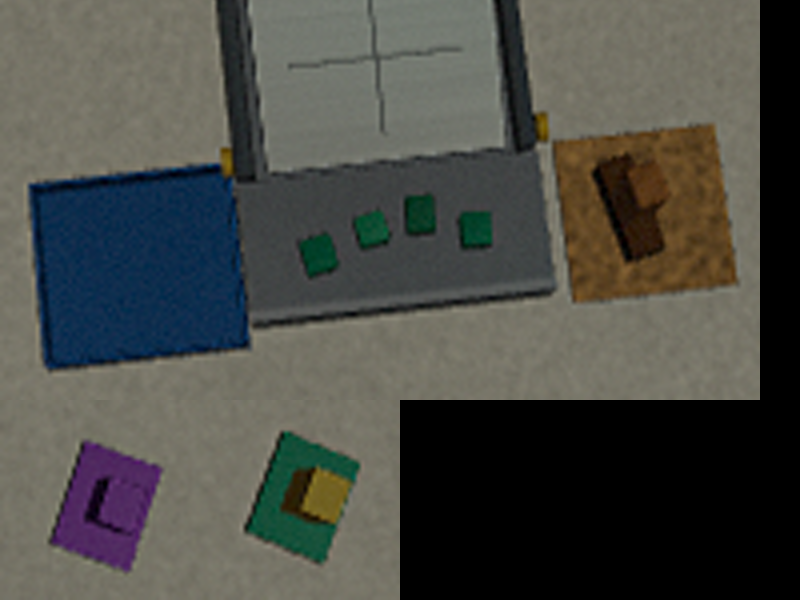

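The crop confirms it: the green slab with brass block is at full-image (456,299) and the purple look-alike is at its left. The tin is at the left, which is the +y end, and the cross is near (319,184). The scraper foot is turned relative to the mat, with its handle top near (387,217).

```bash
python3 - <<'E'
from h import *
for n in('top','scene'):
    f=load(n);im=f['frame'];C=cloud(f);hsv=cv2.cvtColor(im,cv2.COLOR_RGB2HSV);ok=f['depth']>0
    yaw=np.radians(7.75);R=np.array([[np.cos(yaw),np.sin(yaw)],[-np.sin(yaw),np.cos(yaw)]])
    mid=np.array([.557,-.033])
    S=(C[...,:2]-mid)@R.T; z=C[...,2]  # stage-aligned coords
    # face
    m=ok&(abs(S[...,1])<.06)&(S[...,0]>.05)&(S[...,0]<.13)&(z>.04)&(z<.12)
    P=C[m];c=np.median(P,0)
    for _ in range(3):
        n_=np.linalg.svd(P-P.mean(0),full_matrices=False)[2][2];n_*=np.sign(n_[2]);r=(P-P.mean(0))@n_;P=P[abs(r)<.006]
    c=P.mean(0);print(n,'face n',n_.round(4),'tilt',np.degrees(np.arccos(n_[2])).round(2),'az',np.degrees(np.arctan2(-n_[1],-n_[0])).round(2),'std',r.std().round(4),len(P))
    # bright face region corners in plane
    # height profile along stage x
    for lo in np.arange(-.06,.19,.01):
        k=ok&(abs(S[...,1])<.05)&(S[...,0]>lo)&(S[...,0]<lo+.01)
        print(f'{lo:.2f}:{np.median(z[k])*1000:.0f}',end=' ')
    print()
    # cross: project face pixels via plane, dark lines
    K=f['camera_matrix'];T=f['T'];g=cv2.cvtColor(im,cv2.COLOR_RGB2GRAY)
    mm=m.astype(np.uint8);mm=cv2.morphologyEx(mm,cv2.MORPH_CLOSE,np.ones((5,5)));mm=cv2.erode(mm,np.ones((5,5)))
    bl=cv2.medianBlur(g,11);v,u=np.where((mm>0)&(bl.astype(int)-g>12))
    d=np.c_[(u-K[0,2])/K[0,0],(v-K[1,2])/K[1,1],np.ones(len(u))]@T[:3,:3].T
    X=T[:3,3]+d*(((c-T[:3,3])@n_)/(d@n_))[:,None]
    s=(X[:,:2]-mid)@R.T
    sx=np.median(s[:,0]);sy=np.median(s[:,1])
    for _ in range(5):
        a=abs(s[:,1]-sy)<.005;b=abs(s[:,0]-sx)<.005
        sy=np.median(s[a&~b,1]);sx=np.median(s[b&~a,0])
    w=mid+R.T@[sx,sy];zc=c[2]-((w-c[:2])@n_[:2])/n_[2]
    print('cross stage',sx,sy,'world',w,zc,len(s), a.sum(),b.sum())
    # scraper
    k=ok&(abs(S[...,1]+.152)<.048)&(abs(S[...,0])<.048)
    t=k&(z>.075);print('handle top',t.sum(),np.median(z[t]),rect(C[t]) if t.sum()>4 else '')
    t=k&(z>.018)&(z<.034);print('foot',t.sum(),rect(C[t]))
    for q in C[t][:0]:pass
    dk=k&(hsv[...,2]<60); vv,uu=np.where(dk);print('dark',len(uu),rect(ray(f,np.c_[uu,vv],.028)))
    gm=cv2.inRange(hsv,(60,90,40),(90,255,255))>0
    k=gm&(abs(S[...,1])<.1)&(abs(S[...,0])<.06);nn,l,st,ce=cv2.connectedComponentsWithStats(k.astype(np.uint8))
    for i in range(1,nn):
        if st[i,4]>15:
            vv,uu=np.where(l==i);q=ray(f,np.c_[uu,vv],.045);s=(q-mid)@R.T;print('chip',s.min(0).round(3),s.max(0).round(3))
E
```

```text
top face n [-0.3507 -0.0454  0.9354] tilt 20.71 az 7.37 std 0.0019 1928
-0.06:-0 -0.05:16 -0.04:30 -0.03:30 -0.02:30 -0.01:35 0.00:32 0.01:30 0.02:30 0.03:30 0.04:43 0.05:47 0.06:51 0.07:55 0.08:58 0.09:62 0.10:66 0.11:70 0.12:74 0.13:77 0.14:81 0.15:83 0.16:60 0.17:11 0.18:-0 
cross stage 0.0968010140558486 0.0003100500735454952 world [ 0.65287501 -0.01963908] 0.06303164818740123 92 40 61
handle top 105 0.08814205831959576 (array([ 576.3, -171.6]), array([24.1, 20.9]), 24.7)
foot 154 (array([ 576.4, -171.4]), array([59.8, 22. ]), 21.4)
dark 263 (array([ 576.5, -173. ]), array([61.5, 33.1]), 19.9)
chip [-0.003 -0.024] [ 0.017 -0.008]
chip [-0.008  0.004] [0.01  0.023]
chip [-0.014 -0.055] [ 0.004 -0.038]
chip [-0.021  0.035] [0.001 0.055]
scene face n [-0.3493 -0.0484  0.9358] tilt 20.65 az 7.89 std 0.0016 1480
-0.06:nan -0.05:37 -0.04:32 -0.03:30 -0.02:31 -0.01:38 0.00:37 0.01:31 0.02:30 0.03:30 0.04:44 0.05:47 0.06:51 0.07:55 0.08:59 0.09:63 0.10:66 0.11:70 0.12:74 0.13:77 0.14:80 0.15:65 0.16:15 0.17:12 0.18:1 
cross stage 0.09823036943406434 -0.0003342235250604172 world [ 0.65437819 -0.02008471] 0.06384204950723131 69 30 48
handle top 104 0.08735826609456931 (array([ 579.5, -170.6]), array([25.3, 20.6]), 22.3)
foot 125 (array([ 579.2, -171. ]), array([62.1, 23.1]), 19.8)
dark 296 (array([ 580.7, -169.6]), array([80.4, 33.6]), 34.7)
chip [-0.013 -0.055] [ 0.006 -0.039]
chip [-0.001 -0.023] [ 0.019 -0.009]
chip [-0.007  0.004] [0.011 0.023]
chip [-0.019  0.037] [0.002 0.055]
  return _methods._mean(a, axis=axis, dtype=dtype,
  ret = ret.dtype.type(ret / rcount)
```

```bash
cat > d.py <<'E'
import sys,numpy as np
from scipy.spatial.transform import Rotation as R
from rig import ctrl
# usage: d.py x y z yawdeg [tiltdeg]  (tilt: leans tool z away from the robot about the stage's y axis)
def delta(p,yaw,tilt=0,az=7.75):
    s=ctrl.read_state();R0=R.from_euler('xyz',s['eef_rot'])
    Rt=R.from_euler('xyz',[np.pi,0,np.radians(yaw)])
    a=np.radians(az);Rt=R.from_rotvec(-np.radians(tilt)*np.array([-np.sin(a),np.cos(a),0]))*Rt
    print('t',R0.inv().apply(np.array(p)-s['ee_pos']).round(4),'r',np.degrees((R0.inv()*Rt).as_rotvec()).round(2),
      'time',round(s['time'],2),'pos',s['ee_pos'].round(4),'F',s['force'].round(2),'w',round(s['gripper_width'],4),'tips',ctrl.tips_ahead,'q',s['qpos'].round(2))
a=[float(v) for v in sys.argv[1:]]
delta(a[:3],a[3],*a[4:])
E
python3 d.py .578 -.171 .18 110.8
```

```text
t [-0.6022 -0.5978  0.0685] r [-7.000e-02  4.000e-02  5.018e+01] time 0.1 pos [0.2035 0.5905 0.2476] F [ 0.42  0.34 -0.13] w 0.0853 tips 0.017 q [-1.34  0.44  0.03  1.57 -0.01  1.13 -0.08]
```

Call:
play_rows(
  moves=[
    {"tx": -0.602, "ty": -0.598, "tz": 0.0685, "rz": 50.2},
    {"tx": -0.602, "ty": -0.598, "tz": 0.0685, "rz": 50.2},
    {"tx": -0.602, "ty": -0.598, "tz": 0.0685, "rz": 50.2},
    {"tx": -0.602, "ty": -0.598, "tz": 0.0685, "rz": 50.2},
    {"tx": -0.602, "ty": -0.598, "tz": 0.0685, "rz": 50.2},
  ],
)

```text
schema error: expected keys rx, ry, rz, tx, ty, tz, gripper
```

```bash
python3 d.py .578 -.171 .18 110.8
```

```text
t [-0.6022 -0.5978  0.0685] r [-7.000e-02  4.000e-02  5.018e+01] time 0.1 pos [0.2035 0.5905 0.2476] F [ 0.42  0.34 -0.13] w 0.0853 tips 0.017 q [-1.34  0.44  0.03  1.57 -0.01  1.13 -0.08]
```

All keys are required.

Call:
play_rows(
  moves=[
    {"tx": -0.602, "ty": -0.598, "tz": 0.0685, "rx": 0, "ry": 0, "rz": 50.2, "gripper": 0.085},
    {"tx": -0.602, "ty": -0.598, "tz": 0.0685, "rx": 0, "ry": 0, "rz": 50.2, "gripper": 0.085},
    {"tx": -0.602, "ty": -0.598, "tz": 0.0685, "rx": 0, "ry": 0, "rz": 50.2, "gripper": 0.085},
    {"tx": -0.602, "ty": -0.598, "tz": 0.0685, "rx": 0, "ry": 0, "rz": 50.2, "gripper": 0.085},
    {"tx": -0.602, "ty": -0.598, "tz": 0.0685, "rx": 0, "ry": 0, "rz": 50.2, "gripper": 0.085},
  ],
)

```text
time: 0.72
ee_pos: [0.3415, 0.3094, 0.223]
eef_rot: [3.142, -0.0, 1.929]
force: [1.4, 0.6, -0.3]
gripper_width: 0.0851
finger_force: 0.0
```

```bash
python3 d.py .578 -.171 .18 110.8
```

```text
t [-0.5328  0.0532  0.0429] r [ 0.   -0.01 -0.3 ] time 0.72 pos [0.3415 0.3094 0.223 ] F [ 1.38  0.63 -0.3 ] w 0.0851 tips 0.017 q [-1.1   0.19  0.29  2.01 -0.07  0.95 -0.42]
```

Call:
play_rows(
  moves=[
    {"tx": -0.533, "ty": 0.053, "tz": 0.043, "rx": 0, "ry": 0, "rz": 0, "gripper": 0.085},
    {"tx": -0.533, "ty": 0.053, "tz": 0.043, "rx": 0, "ry": 0, "rz": 0, "gripper": 0.085},
    {"tx": -0.533, "ty": 0.053, "tz": 0.043, "rx": 0, "ry": 0, "rz": 0, "gripper": 0.085},
    {"tx": -0.533, "ty": 0.053, "tz": 0.043, "rx": 0, "ry": 0, "rz": 0, "gripper": 0.085},
    {"tx": -0.533, "ty": 0.053, "tz": 0.043, "rx": 0, "ry": 0, "rz": 0, "gripper": 0.085},
  ],
)

```text
time: 1.35
ee_pos: [0.4803, 0.0308, 0.198]
eef_rot: [3.141, -0.0, 1.934]
force: [1.1, 0.7, 0.3]
gripper_width: 0.085
finger_force: 0.0
```

```bash
python3 d.py .578 -.171 .18 110.8
```

```text
t [-0.2234  0.0195  0.018 ] r [ 0.02 -0.01  0.02] time 1.35 pos [0.4803 0.0308 0.198 ] F [1.08 0.74 0.34] w 0.085 tips 0.017 q [-0.56  0.27  0.48  2.01 -0.16  0.9   0.36]
```

Call:
play_rows(
  moves=[
    {"tx": -0.223, "ty": 0.0195, "tz": 0.018, "rx": 0, "ry": 0, "rz": 0, "gripper": 0.085},
    {"tx": -0.223, "ty": 0.0195, "tz": 0.018, "rx": 0, "ry": 0, "rz": 0, "gripper": 0.085},
    {"tx": -0.223, "ty": 0.0195, "tz": 0.018, "rx": 0, "ry": 0, "rz": 0, "gripper": 0.085},
    {"tx": -0.223, "ty": 0.0195, "tz": 0.018, "rx": 0, "ry": 0, "rz": 0, "gripper": 0.085},
    {"tx": -0.223, "ty": 0.0195, "tz": 0.018, "rx": 0, "ry": 0, "rz": 0, "gripper": 0.085},
  ],
)

```text
time: 1.98
ee_pos: [0.5771, -0.1727, 0.1795]
eef_rot: [-3.14, 0.002, 1.929]
force: [0.1, 0.0, 0.2]
gripper_width: 0.0846
finger_force: 0.0
```

```bash
python3 d.py .578 -.171 .07 110.8; python3 - <<'E'
from rig import ctrl;import cv2,numpy as np
f=ctrl.grab_frame('wrist');np.savez('w1.npz',**f);cv2.imwrite('pics/w1.png',f['frame'][:,:,::-1]);print(f['camera_matrix'],f['T'])
E
```

```text
t [0.0014 0.0016 0.1095] r [-0.08  0.09 -0.29] time 1.98 pos [ 0.5771 -0.1727  0.1795] F [0.14 0.04 0.18] w 0.0846 tips 0.017 q [-0.15  0.49  0.51  1.75 -0.28  0.98  0.82]
[[371.64829954   0.         323.49504929]
 [  0.         371.64829954 238.3038207 ]
 [  0.           0.           1.        ]] [[ 9.36874737e-01  3.31477299e-01  1.11303766e-01  5.47705600e-01]
 [ 3.49665005e-01 -8.87838200e-01 -2.99128258e-01 -9.61992939e-02]
 [-3.34491518e-04  3.19164740e-01 -9.47699191e-01  3.05821449e-01]
 [ 0.00000000e+00  0.00000000e+00  0.00000000e+00  1.00000000e+00]]
```

View pics/w1.png

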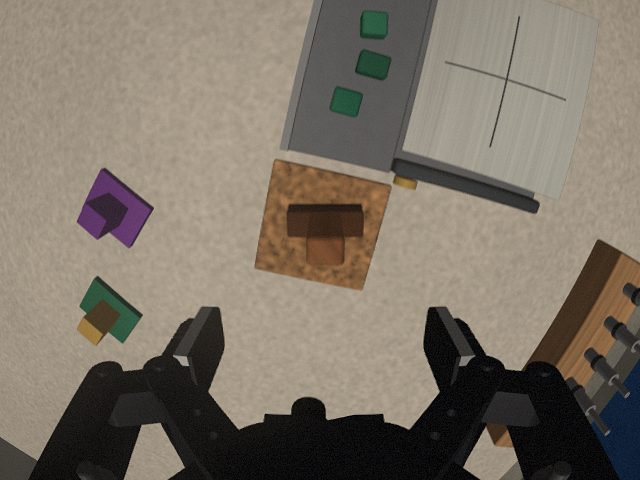

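The wrist view shows the handle top at (325,248), midway between the fingers (about 200 and 445), with the foot square to the jaws. I'll descend and grip.

Call:
play_rows(
  moves=[
    {"tx": 0.0, "ty": 0.001, "tz": 0.055, "rx": 0, "ry": 0, "rz": 0, "gripper": 0.085},
    {"tx": 0.001, "ty": 0.001, "tz": 0.095, "rx": 0, "ry": 0, "rz": 0, "gripper": 0.085},
    {"tx": 0.001, "ty": 0.001, "tz": 0.11, "rx": 0, "ry": 0, "rz": 0, "gripper": 0.085},
    {"tx": 0.001, "ty": 0.001, "tz": 0.11, "rx": 0, "ry": 0, "rz": 0, "gripper": 0.06},
    {"tx": 0.001, "ty": 0.001, "tz": 0.11, "rx": 0, "ry": 0, "rz": 0, "gripper": 0.0},
  ],
  force=40,
)

```text
time: 2.65
ee_pos: [0.5788, -0.1678, 0.0718]
eef_rot: [3.139, 0.001, 1.934]
force: [0.2, -0.2, -0.1]
gripper_width: 0.0515
finger_force: 0.0
```

Call:
play_rows(
  moves=[
    {"tx": 0, "ty": 0, "tz": 0, "rx": 0, "ry": 0, "rz": 0, "gripper": 0.0},
    {"tx": 0, "ty": 0, "tz": 0, "rx": 0, "ry": 0, "rz": 0, "gripper": 0.0},
    {"tx": 0, "ty": 0, "tz": 0, "rx": 0, "ry": 0, "rz": 0, "gripper": 0.0},
    {"tx": 0, "ty": 0, "tz": 0, "rx": 0, "ry": 0, "rz": 0, "gripper": 0.0},
  ],
)

```text
time: 3.15
ee_pos: [0.5784, -0.168, 0.0713]
eef_rot: [3.14, 0.001, 1.933]
force: [-1.2, 0.5, 7.3]
gripper_width: 0.0234
finger_force: 46.1
```

```bash
python3 d.py .578 -.171 .07 110.8
```

```text
t [-0.0027 -0.0015  0.0013] r [ 0.09  0.04 -0.03] time 3.15 pos [ 0.5784 -0.168   0.0713] F [-1.19  0.47  7.33] w 0.0234 tips 0.017 q [-0.1   0.62  0.44  1.84 -0.37  0.76  0.89]
```

Call:
play_rows(
  moves=[
    {"tx": 0, "ty": 0, "tz": -0.015, "rx": 0, "ry": 0, "rz": 0, "gripper": 0.0},
    {"tx": 0, "ty": 0, "tz": -0.03, "rx": 0, "ry": 0, "rz": 0, "gripper": 0.0},
    {"tx": 0, "ty": 0, "tz": -0.03, "rx": 0, "ry": 0, "rz": 0, "gripper": 0.0},
    {"tx": 0, "ty": 0, "tz": -0.03, "rx": 0, "ry": 0, "rz": 0, "gripper": 0.0},
  ],
)

```text
time: 3.65
ee_pos: [0.5777, -0.1676, 0.1002]
eef_rot: [3.141, -0.0, 1.934]
force: [-0.0, -0.5, -1.8]
gripper_width: 0.0234
finger_force: 45.0
```

```bash
python3 d.py .5803 -.1711 .0995 97.75
```

```text
t [-0.0042  0.0012  0.0007] r [ 1.000e-02 -1.000e-02  1.304e+01] time 3.65 pos [ 0.5777 -0.1676  0.1002] F [-0.04 -0.49 -1.83] w 0.0234 tips 0.017 q [-0.12  0.58  0.46  1.82 -0.34  0.82  0.87]
```

Call:
play_rows(
  moves=[
    {"tx": -0.004, "ty": 0.001, "tz": 0.001, "rx": 0, "ry": 0, "rz": 6.5, "gripper": 0.0},
    {"tx": -0.004, "ty": 0.001, "tz": 0.001, "rx": 0, "ry": 0, "rz": 13.0, "gripper": 0.0},
    {"tx": -0.004, "ty": 0.001, "tz": 0.001, "rx": 0, "ry": 0, "rz": 13.0, "gripper": 0.0},
    {"tx": -0.004, "ty": 0.001, "tz": 0.001, "rx": 0, "ry": 0, "rz": 13.0, "gripper": 0.0},
  ],
)

```text
time: 4.15
ee_pos: [0.5799, -0.171, 0.0988]
eef_rot: [-3.141, -0.0, 1.709]
force: [-0.2, -0.5, -1.8]
gripper_width: 0.0235
finger_force: 45.0
```

```bash
python3 d.py .5803 -.1711 .0995 97.75;python3 d.py .5476 .0687 .0995 97.75
python3 - <<'E'
from h import *
from rig import ctrl
f=ctrl.grab_frame('scene');C=cloud(f);z=C[...,2]
cv2.imwrite('pics/s2.png',cv2.resize(f['frame'][190:310,200:420],None,fx=3.6,fy=3.6)[:,:,::-1])
E
```

```text
t [-0.0001  0.0003 -0.0007] r [-0.03 -0.01  0.19] time 4.15 pos [ 0.5799 -0.171   0.0988] F [-0.24 -0.52 -1.84] w 0.0235 tips 0.017 q [-0.15  0.6   0.52  1.81 -0.39  0.83  0.7 ]
t [ 0.2419  0.0011 -0.0006] r [-0.03 -0.01  0.19] time 4.15 pos [ 0.5799 -0.171   0.0988] F [-0.24 -0.52 -1.84] w 0.0235 tips 0.017 q [-0.15  0.6   0.52  1.81 -0.39  0.83  0.7 ]
```

View pics/s2.png

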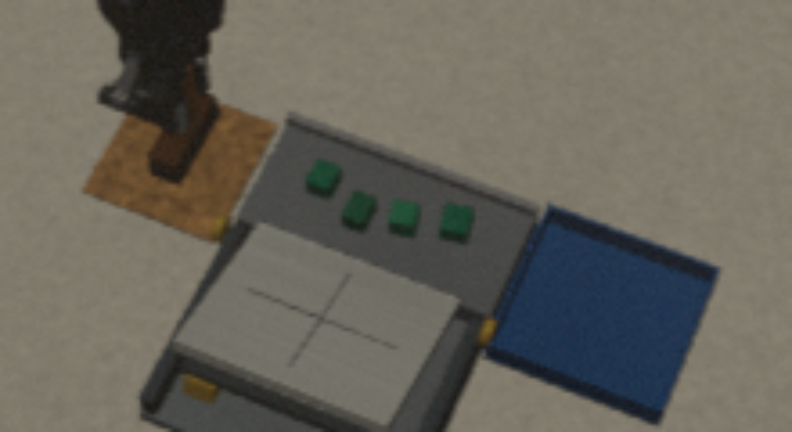

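The scene shows the scraper held at (185,140), aligned with the apron, and the chips still in place. I'll sweep now.

Call:
play_rows(
  moves=[
    {"tx": 0.016, "ty": 0, "tz": 0, "rx": 0, "ry": 0, "rz": 0, "gripper": 0.0},
    {"tx": 0.032, "ty": 0, "tz": 0, "rx": 0, "ry": 0, "rz": 0, "gripper": 0.0},
    {"tx": 0.048, "ty": 0, "tz": 0, "rx": 0, "ry": 0, "rz": 0, "gripper": 0.0},
    {"tx": 0.064, "ty": 0, "tz": 0, "rx": 0, "ry": 0, "rz": 0, "gripper": 0.0},
    {"tx": 0.08, "ty": 0, "tz": 0, "rx": 0, "ry": 0, "rz": 0, "gripper": 0.0},
  ],
)

```text
time: 4.82
ee_pos: [0.5692, -0.0905, 0.0992]
eef_rot: [3.141, -0.0, 1.707]
force: [0.6, 0.9, -0.0]
gripper_width: 0.0232
finger_force: 45.0
```

```bash
python3 d.py .5476 .0687 .0985 97.75
```

```text
t [0.1606 0.0003 0.0007] r [ 0.01 -0.01  0.07] time 4.83 pos [ 0.5692 -0.0905  0.0992] F [ 0.58  0.9  -0.04] w 0.0232 tips 0.017 q [-0.3   0.56  0.53  1.89 -0.39  0.79  0.57]
```

Call:
play_rows(
  moves=[
    {"tx": 0.014, "ty": 0, "tz": 0, "rx": 0, "ry": 0, "rz": 0, "gripper": 0.0},
    {"tx": 0.028, "ty": 0, "tz": 0, "rx": 0, "ry": 0, "rz": 0, "gripper": 0.0},
    {"tx": 0.042, "ty": 0, "tz": 0, "rx": 0, "ry": 0, "rz": 0, "gripper": 0.0},
    {"tx": 0.056, "ty": 0, "tz": 0, "rx": 0, "ry": 0, "rz": 0, "gripper": 0.0},
    {"tx": 0.07, "ty": 0, "tz": 0, "rx": 0, "ry": 0, "rz": 0, "gripper": 0.0},
  ],
)

```text
time: 5.45
ee_pos: [0.5597, -0.0217, 0.0992]
eef_rot: [3.142, -0.0, 1.707]
force: [0.2, -0.6, -1.1]
gripper_width: 0.0237
finger_force: 44.9
```

```bash
python3 d.py .5476 .0687 .0985 97.75
python3 - <<'E'
from h import *
from rig import ctrl
f=ctrl.grab_frame('scene')
cv2.imwrite('pics/s3.png',cv2.resize(f['frame'][190:310,200:420],None,fx=3.6,fy=3.6)[:,:,::-1])
E
```

```text
t [0.0912 0.0002 0.0007] r [ 0.   -0.    0.03] time 5.45 pos [ 0.5597 -0.0217  0.0992] F [ 0.22 -0.57 -1.06] w 0.0237 tips 0.017 q [-0.43  0.54  0.53  1.93 -0.39  0.77  0.45]
```

View pics/s3.png

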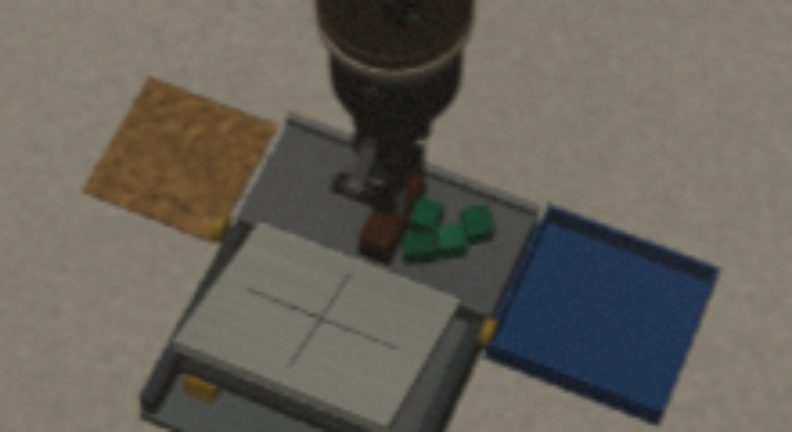

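The four chips are bunched ahead of the scraper at about (420,215), (420,245), (450,240) and (478,222).

Call:
play_rows(
  moves=[
    {"tx": 0.013, "ty": 0, "tz": 0, "rx": 0, "ry": 0, "rz": 0, "gripper": 0.0},
    {"tx": 0.026, "ty": 0, "tz": 0, "rx": 0, "ry": 0, "rz": 0, "gripper": 0.0},
    {"tx": 0.039, "ty": 0, "tz": 0, "rx": 0, "ry": 0, "rz": 0, "gripper": 0.0},
    {"tx": 0.052, "ty": 0, "tz": 0, "rx": 0, "ry": 0, "rz": 0, "gripper": 0.0},
    {"tx": 0.065, "ty": 0, "tz": 0, "rx": 0, "ry": 0, "rz": 0, "gripper": 0.0},
  ],
)

```text
time: 6.12
ee_pos: [0.5509, 0.0428, 0.0992]
eef_rot: [3.142, -0.0, 1.707]
force: [0.5, -0.2, -1.6]
gripper_width: 0.0233
finger_force: 45.0
```

Call:
play_rows(
  moves=[
    {"tx": 0.01, "ty": 0, "tz": 0, "rx": 0, "ry": 0, "rz": 0, "gripper": 0.0},
    {"tx": 0.02, "ty": 0, "tz": 0, "rx": 0, "ry": 0, "rz": 0, "gripper": 0.0},
    {"tx": 0.03, "ty": 0, "tz": 0, "rx": 0, "ry": 0, "rz": 0, "gripper": 0.0},
    {"tx": 0.03, "ty": 0, "tz": 0, "rx": 0, "ry": 0, "rz": 0, "gripper": 0.0},
  ],
)

```text
time: 6.62
ee_pos: [0.5468, 0.0727, 0.0991]
eef_rot: [-3.141, -0.0, 1.708]
force: [-0.0, -0.5, -2.5]
gripper_width: 0.0235
finger_force: 45.0
```

```bash
python3 d.py .577 -.18 .12 97.75
cat > chips.py <<'E'
from h import *
from rig import ctrl
yaw=np.radians(7.75);Rm=np.array([[np.cos(yaw),np.sin(yaw)],[-np.sin(yaw),np.cos(yaw)]])
for n in('top','scene'):
    f=ctrl.grab_frame(n);C=cloud(f);hsv=cv2.cvtColor(f['frame'],cv2.COLOR_RGB2HSV)
    g=cv2.inRange(hsv,(60,90,30),(90,255,255))
    S=(C[...,:2]-[.557,-.033])@Rm.T
    k=(g>0)&(abs(S[...,0])<.12)&(abs(S[...,1])<.25)
    nn,l,st,ce=cv2.connectedComponentsWithStats(k.astype(np.uint8))
    for i in range(1,nn):
        if st[i,4]>8: m=l==i;print(n,ce[i].round(),st[i,4],'S min/max',np.percentile(S[m],3,axis=0).round(3),np.percentile(S[m],97,axis=0).round(3),'z',np.percentile(C[m][:,2],[5,95]).round(3))
E
python3 chips.py
```

```text
t [-0.2544 -0.0047 -0.021 ] r [-0.01 -0.02  0.11] time 6.62 pos [0.5468 0.0727 0.0991] F [-0.05 -0.52 -2.53] w 0.0235 tips 0.017 q [-0.61  0.53  0.54  1.95 -0.39  0.76  0.29]
scene [357. 270.] 233 S min/max [-0.035  0.112] [0.03  0.138] z [0.011 0.024]
```

Call:
play_rows(
  moves=[
    {"tx": 0, "ty": 0, "tz": -0.03, "rx": 0, "ry": 0, "rz": 0, "gripper": 0.0},
    {"tx": -0.05, "ty": -0.002, "tz": -0.03, "rx": 0, "ry": 0, "rz": 0, "gripper": 0.0},
    {"tx": -0.1, "ty": -0.003, "tz": -0.03, "rx": 0, "ry": 0, "rz": 0, "gripper": 0.0},
    {"tx": -0.15, "ty": -0.004, "tz": -0.03, "rx": 0, "ry": 0, "rz": 0, "gripper": 0.0},
    {"tx": -0.2, "ty": -0.005, "tz": -0.03, "rx": 0, "ry": 0, "rz": 0, "gripper": 0.0},
  ],
)

```text
time: 7.35
ee_pos: [0.569, -0.1295, 0.1293]
eef_rot: [3.141, 0.0, 1.706]
force: [1.8, 0.7, -2.4]
gripper_width: 0.0236
finger_force: 45.0
```

```bash
python3 d.py .577 -.18 .0735 97.75; python3 chips.py
```

```text
t [-0.0511  0.0011  0.0558] r [ 0.02  0.01 -0.01] time 7.35 pos [ 0.569  -0.1295  0.1293] F [ 1.78  0.73 -2.36] w 0.0236 tips 0.017 q [-0.26  0.54  0.56  1.85 -0.37  0.86  0.62]
top [273. 229.] 125 S min/max [-0.005  0.102] [0.028 0.138] z [0.013 0.021]
top [268. 237.] 62 S min/max [-0.013  0.122] [0.005 0.139] z [0.016 0.023]
top [273. 247.] 72 S min/max [-0.04   0.113] [-0.019  0.132] z [0.012 0.02 ]
scene [360. 266.] 134 S min/max [-0.037  0.114] [0.006 0.138] z [0.012 0.024]
scene [352. 275.] 118 S min/max [-0.002  0.102] [0.031 0.138] z [0.012 0.022]
```

All four offcuts are in the tin. I'll set the scraper down on the mat.

Call:
play_rows(
  moves=[
    {"tx": -0.051, "ty": 0.001, "tz": 0.02, "rx": 0, "ry": 0, "rz": 0, "gripper": 0.0},
    {"tx": -0.051, "ty": 0.001, "tz": 0.045, "rx": 0, "ry": 0, "rz": 0, "gripper": 0.0},
    {"tx": -0.051, "ty": 0.001, "tz": 0.052, "rx": 0, "ry": 0, "rz": 0, "gripper": 0.0},
    {"tx": -0.051, "ty": 0.001, "tz": 0.055, "rx": 0, "ry": 0, "rz": 0, "gripper": 0.0},
    {"tx": -0.051, "ty": 0.001, "tz": 0.056, "rx": 0, "ry": 0, "rz": 0, "gripper": 0.0},
  ],
)

```text
time: 8.07
ee_pos: [0.5775, -0.177, 0.0737]
eef_rot: [3.141, 0.0, 1.708]
force: [0.2, 0.3, -1.0]
gripper_width: 0.0231
finger_force: 44.9
```

```bash
python3 d.py .577 -.18 .0713 97.75
```

```text
t [-0.0029 -0.0009  0.0024] r [0.05 0.   0.1 ] time 8.07 pos [ 0.5775 -0.177   0.0737] F [ 0.23  0.29 -1.04] w 0.0231 tips 0.017 q [-0.14  0.64  0.51  1.83 -0.43  0.78  0.74]
```

Call:
play_rows(
  moves=[
    {"tx": 0, "ty": 0, "tz": 0.0015, "rx": 0, "ry": 0, "rz": 0, "gripper": 0.0},
    {"tx": 0, "ty": 0, "tz": 0.003, "rx": 0, "ry": 0, "rz": 0, "gripper": 0.0},
    {"tx": 0, "ty": 0, "tz": 0.003, "rx": 0, "ry": 0, "rz": 0, "gripper": 0.0},
  ],
)

```text
time: 8.45
ee_pos: [0.5774, -0.1775, 0.0713]
eef_rot: [3.14, -0.0, 1.707]
force: [-1.8, 1.9, 9.1]
gripper_width: 0.0235
finger_force: 46.2
```

Call:
play_rows(
  moves=[
    {"tx": 0, "ty": 0, "tz": -0.0005, "rx": 0, "ry": 0, "rz": 0, "gripper": 0.04},
    {"tx": 0, "ty": 0, "tz": -0.0005, "rx": 0, "ry": 0, "rz": 0, "gripper": 0.06},
    {"tx": 0, "ty": 0, "tz": -0.001, "rx": 0, "ry": 0, "rz": 0, "gripper": 0.07},
    {"tx": 0, "ty": 0, "tz": -0.001, "rx": 0, "ry": 0, "rz": 0, "gripper": 0.07},
    {"tx": 0, "ty": 0, "tz": -0.03, "rx": 0, "ry": 0, "rz": 0, "gripper": 0.075},
  ],
)

```text
time: 9.07
ee_pos: [0.5756, -0.1771, 0.0987]
eef_rot: [-3.138, -0.001, 1.707]
force: [0.5, -0.0, 0.0]
gripper_width: 0.0751
finger_force: 0.0
```

Call:
play_rows(
  moves=[
    {"tx": 0, "ty": 0, "tz": -0.06, "rx": 0, "ry": 0, "rz": 0, "gripper": 0.08},
    {"tx": 0, "ty": 0, "tz": -0.08, "rx": 0, "ry": 0, "rz": 0, "gripper": 0.08},
  ],
)

```text
time: 9.32
ee_pos: [0.5783, -0.1786, 0.1835]
eef_rot: [3.137, 0.002, 1.706]
force: [-0.1, 0.4, -0.3]
gripper_width: 0.0802
finger_force: 0.0
```

```bash
python3 d.py .399 -.345 .13 68.3; python3 - <<'E'
from h import *
from rig import ctrl
yaw=np.radians(7.75);Rm=np.array([[np.cos(yaw),np.sin(yaw)],[-np.sin(yaw),np.cos(yaw)]])
f=ctrl.grab_frame('scene');C=cloud(f);z=C[...,2];S=(C[...,:2]-[.557,-.033])@Rm.T;hsv=cv2.cvtColor(f['frame'],cv2.COLOR_RGB2HSV)
k=(f['depth']>0)&(abs(S[...,1]+.152)<.045)&(abs(S[...,0])<.045)
t=k&(z>.08)&(z<.095);print('top',t.sum(),np.median(z[t]),rect(C[t]))
t=k&(z>.018)&(z<.034);print('foot',t.sum(),rect(C[t]))
print('slab')
for n in('top','scene'):
    f=ctrl.grab_frame(n);C=cloud(f);hsv=cv2.cvtColor(f['frame'],cv2.COLOR_RGB2HSV)
    near=(f['depth']>0)&(abs(C[...,0]-.399)<.06)&(abs(C[...,1]+.345)<.06)
    for nm,lo,hi,za,zb in(('green',(55,90,30),(95,255,255),.003,.013),('brass',(15,80,40),(35,255,255),.042,.054)):
        t=near&(cv2.inRange(hsv,lo,hi)>0)&(C[...,2]>za)&(C[...,2]<zb)
        v,u=np.where(t);print(n,nm,t.sum(),rect(ray(f,np.c_[u,v],.008 if nm=='green' else .048)) if t.sum()>5 else '')
E
```

```text
t [-0.1406 -0.2004  0.0529] r [ 0.26  0.04 29.46] time 9.32 pos [ 0.5783 -0.1786  0.1835] F [-0.11  0.41 -0.28] w 0.0802 tips 0.017 q [-0.2   0.5   0.6   1.74 -0.33  0.99  0.66]
top 96 0.08783133406057686 (array([ 579.6, -179.1]), array([26.6, 20.2]), 11.5)
foot 144 (array([ 579.2, -179.9]), array([60.6, 23.4]), 9.3)
slab
top green 339 (array([ 399.2, -344.9]), array([46.9, 62.3]), 68.2)
top brass 120 (array([ 398.2, -344.2]), array([22.8, 26.4]), 64.8)
scene green 0 
scene brass 0
```

The scraper is upright on the mat. Next I'll move over the slab.

Call:
play_rows(
  moves=[
    {"tx": -0.14, "ty": -0.2, "tz": 0.03, "rx": 0, "ry": 0, "rz": 29.5, "gripper": 0.085},
    {"tx": -0.14, "ty": -0.2, "tz": 0.03, "rx": 0, "ry": 0, "rz": 29.5, "gripper": 0.085},
    {"tx": -0.14, "ty": -0.2, "tz": 0.04, "rx": 0, "ry": 0, "rz": 29.5, "gripper": 0.085},
    {"tx": -0.14, "ty": -0.2, "tz": 0.053, "rx": 0, "ry": 0, "rz": 29.5, "gripper": 0.085},
    {"tx": -0.14, "ty": -0.2, "tz": 0.053, "rx": 0, "ry": 0, "rz": 29.5, "gripper": 0.085},
  ],
)

```text
time: 10.1
ee_pos: [0.392, -0.3457, 0.125]
eef_rot: [-3.137, 0.001, 1.183]
force: [-0.2, -0.5, -0.8]
gripper_width: 0.0848
finger_force: 0.0
```

```bash
python3 d.py .399 -.345 .033 68.3
```

```text
t [0.0034 0.0066 0.092 ] r [-0.29  0.06 -0.5 ] time 10.1 pos [ 0.392  -0.3457  0.125 ] F [-0.2  -0.46 -0.84] w 0.0848 tips 0.017 q [ 0.1   0.49  0.72  2.   -0.44  0.81  0.68]
```

Call:
play_rows(
  moves=[
    {"tx": 0, "ty": 0, "tz": 0, "rx": 0, "ry": 0, "rz": 0, "gripper": 0.085},
    {"tx": 0, "ty": 0, "tz": 0, "rx": 0, "ry": 0, "rz": 0, "gripper": 0.085},
  ],
)

```text
time: 10.35
ee_pos: [0.3991, -0.3423, 0.1269]
eef_rot: [-3.141, -0.0, 1.194]
force: [0.7, 0.4, 0.4]
gripper_width: 0.0844
finger_force: 0.0
```

```bash
python3 d.py .399 -.345 .033 68.3; python3 - <<'E'
from rig import ctrl;import cv2
f=ctrl.grab_frame('wrist');cv2.imwrite('pics/w2.png',f['frame'][:,:,::-1])
E
```

```text
t [-0.0026  0.001   0.0939] r [-0.01 -0.03  0.13] time 10.35 pos [ 0.3991 -0.3423  0.1269] F [0.71 0.45 0.43] w 0.0844 tips 0.017 q [ 0.09  0.49  0.71  2.   -0.44  0.81  0.68]
```

View pics/w2.png

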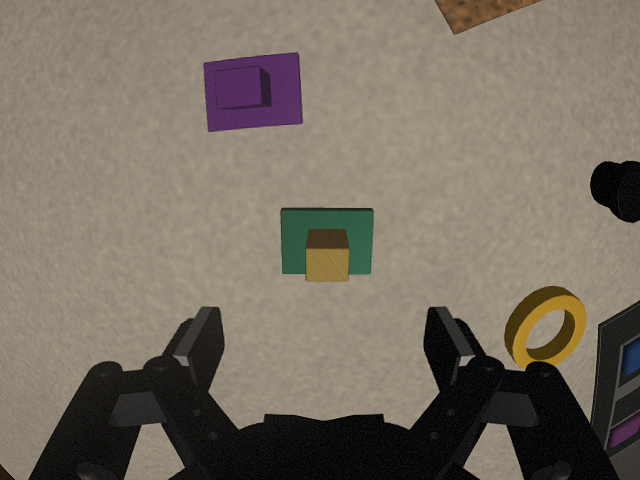

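The brass block is at (327,262), centred between the fingers (midpoint about 323), with the green slab square to the jaws. I'll descend and grip.

Call:
play_rows(
  moves=[
    {"tx": -0.0025, "ty": 0.001, "tz": 0.05, "rx": 0, "ry": 0, "rz": 0, "gripper": 0.085},
    {"tx": -0.0025, "ty": 0.001, "tz": 0.085, "rx": 0, "ry": 0, "rz": 0, "gripper": 0.085},
    {"tx": -0.0025, "ty": 0.001, "tz": 0.094, "rx": 0, "ry": 0, "rz": 0, "gripper": 0.085},
    {"tx": -0.0025, "ty": 0.001, "tz": 0.094, "rx": 0, "ry": 0, "rz": 0, "gripper": 0.085},
    {"tx": -0.0025, "ty": 0.001, "tz": 0.094, "rx": 0, "ry": 0, "rz": 0, "gripper": 0.06},
  ],
  force=60,
)

```text
time: 11.02
ee_pos: [0.3987, -0.3466, 0.0344]
eef_rot: [3.14, 0.0, 1.192]
force: [-0.2, 0.0, -0.2]
gripper_width: 0.0695
finger_force: 0.0
```

Call:
play_rows(
  moves=[
    {"tx": 0, "ty": 0, "tz": 0, "rx": 0, "ry": 0, "rz": 0, "gripper": 0.04},
    {"tx": 0, "ty": 0, "tz": 0, "rx": 0, "ry": 0, "rz": 0, "gripper": 0.0},
    {"tx": 0, "ty": 0, "tz": 0, "rx": 0, "ry": 0, "rz": 0, "gripper": 0.0},
    {"tx": 0, "ty": 0, "tz": 0, "rx": 0, "ry": 0, "rz": 0, "gripper": 0.0},
    {"tx": 0, "ty": 0, "tz": 0, "rx": 0, "ry": 0, "rz": 0, "gripper": 0.0},
  ],
)

```text
time: 11.65
ee_pos: [0.3982, -0.3464, 0.0339]
eef_rot: [3.14, -0.0, 1.192]
force: [0.5, 1.1, 8.1]
gripper_width: 0.0249
finger_force: 59.5
```

```bash
python3 d.py .399 -.345 .033 68.3
```

```text
t [0.0015 0.0002 0.0009] r [ 0.07 -0.01 -0.02] time 11.65 pos [ 0.3982 -0.3464  0.0339] F [0.51 1.13 8.06] w 0.0249 tips 0.017 q [ 0.2   0.63  0.58  2.05 -0.58  0.63  0.8 ]
```

Call:
play_rows(
  moves=[
    {"tx": 0, "ty": 0, "tz": -0.03, "rx": 0, "ry": 0, "rz": 0, "gripper": 0.0},
    {"tx": 0, "ty": 0, "tz": -0.08, "rx": 0, "ry": 0, "rz": 0, "gripper": 0.0},
    {"tx": 0, "ty": 0, "tz": -0.13, "rx": 0, "ry": 0, "rz": 0, "gripper": 0.0},
    {"tx": 0, "ty": 0, "tz": -0.16, "rx": 0, "ry": 0, "rz": 0, "gripper": 0.0},
  ],
)

```text
time: 12.15
ee_pos: [0.398, -0.3466, 0.1955]
eef_rot: [3.139, 0.0, 1.191]
force: [-0.1, -0.3, -1.2]
gripper_width: 0.0249
finger_force: 59.2
```

```bash
python3 d.py .615 -.0235 .17 97.75 20.7
```

```text
t [0.3805 0.0819 0.0256] r [-20.12   5.37 -29.15] time 12.15 pos [ 0.398  -0.3466  0.1955] F [-0.12 -0.26 -1.24] w 0.0249 tips 0.017 q [ 0.03  0.4   0.8   1.92 -0.35  0.96  0.61]
```

Call:
play_rows(
  moves=[
    {"tx": 0.05, "ty": 0.01, "tz": 0.0, "rx": -4, "ry": 1.1, "rz": -5.8, "gripper": 0.0},
    {"tx": 0.1, "ty": 0.02, "tz": 0.0, "rx": -8, "ry": 2.1, "rz": -11.6, "gripper": 0.0},
    {"tx": 0.15, "ty": 0.035, "tz": 0.0, "rx": -12, "ry": 3.2, "rz": -17.5, "gripper": 0.0},
    {"tx": 0.2, "ty": 0.05, "tz": 0.0, "rx": -16, "ry": 4.3, "rz": -23.3, "gripper": 0.0},
    {"tx": 0.25, "ty": 0.06, "tz": 0.005, "rx": -20.1, "ry": 5.4, "rz": -29.1, "gripper": 0.0},
  ],
)

```text
time: 12.78
ee_pos: [0.5471, -0.1345, 0.1888]
eef_rot: [2.779, -0.001, 1.709]
force: [0.3, 0.4, -0.5]
gripper_width: 0.0252
finger_force: 59.3
```

```bash
python3 d.py .615 -.0235 .17 97.75 20.7
```

```text
t [0.1006 0.0705 0.047 ] r [ 0.08 -0.12  0.14] time 12.78 pos [ 0.5471 -0.1345  0.1888] F [ 0.31  0.39 -0.46] w 0.0252 tips 0.017 q [-0.17  0.26  0.49  2.11 -0.56  0.52  0.87]
```

Call:
play_rows(
  moves=[
    {"tx": 0.034, "ty": 0.023, "tz": 0.015, "rx": 0, "ry": 0, "rz": 0, "gripper": 0.0},
    {"tx": 0.067, "ty": 0.046, "tz": 0.031, "rx": 0, "ry": 0, "rz": 0, "gripper": 0.0},
    {"tx": 0.1, "ty": 0.07, "tz": 0.047, "rx": 0, "ry": 0, "rz": 0, "gripper": 0.0},
    {"tx": 0.1, "ty": 0.07, "tz": 0.047, "rx": 0, "ry": 0, "rz": 0, "gripper": 0.0},
    {"tx": 0.1, "ty": 0.07, "tz": 0.047, "rx": 0, "ry": 0, "rz": 0, "gripper": 0.0},
  ],
)

```text
time: 13.4
ee_pos: [0.6134, -0.0262, 0.1687]
eef_rot: [2.783, -0.002, 1.706]
force: [-0.0, -0.2, -1.7]
gripper_width: 0.0252
finger_force: 59.3
```

```bash
python3 d.py .6399 -.0218 .1002 97.75 20.7
python3 - <<'E'
from h import *
from rig import ctrl
f=ctrl.grab_frame('scene');cv2.imwrite('pics/s4.png',cv2.resize(f['frame'][190:310,200:420],None,fx=3.6,fy=3.6)[:,:,::-1])
E
```

```text
t [0.0007 0.0011 0.0736] r [-0.16 -0.09 -0.06] time 13.4 pos [ 0.6134 -0.0262  0.1687] F [-0.02 -0.21 -1.72] w 0.0252 tips 0.017 q [-0.4   0.37  0.5   2.04 -0.53  0.47  0.61]
```

View pics/s4.png

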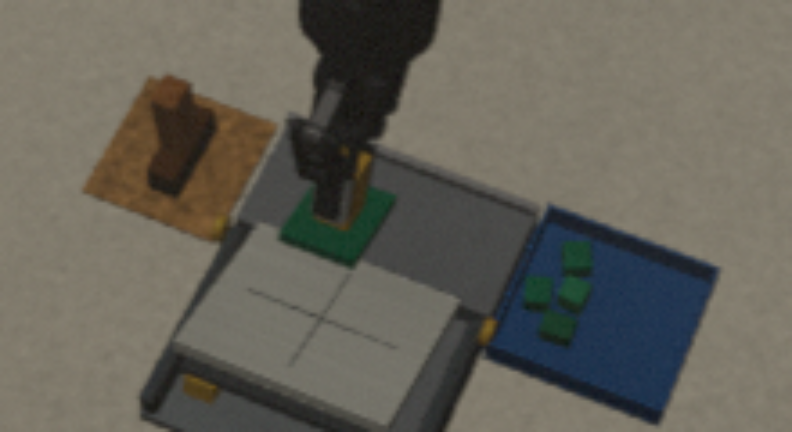

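The scene shows four chips in the tin (about (560,290)), the scraper upright on the mat at (180,140), and the slab held at (340,220) roughly parallel to the face. I'll approach along the face normal.

Call:
play_rows(
  moves=[
    {"tx": 0.001, "ty": 0.001, "tz": 0.03, "rx": 0, "ry": 0, "rz": 0, "gripper": 0.0},
    {"tx": 0.001, "ty": 0.001, "tz": 0.055, "rx": 0, "ry": 0, "rz": 0, "gripper": 0.0},
    {"tx": 0.001, "ty": 0.001, "tz": 0.066, "rx": 0, "ry": 0, "rz": 0, "gripper": 0.0},
    {"tx": 0.001, "ty": 0.001, "tz": 0.07, "rx": 0, "ry": 0, "rz": 0, "gripper": 0.0},
    {"tx": 0.001, "ty": 0.001, "tz": 0.07, "rx": 0, "ry": 0, "rz": 0, "gripper": 0.0},
  ],
)

```text
time: 14.08
ee_pos: [0.6391, -0.0219, 0.1043]
eef_rot: [2.782, -0.002, 1.705]
force: [0.0, 0.5, -0.4]
gripper_width: 0.0252
finger_force: 59.3
```

```bash
python3 d.py .6417 -.0215 .0951 97.75 20.7
```

```text
t [ 0.0001 -0.0008  0.0096] r [-0.08 -0.08 -0.11] time 14.07 pos [ 0.6391 -0.0219  0.1043] F [ 0.05  0.55 -0.41] w 0.0252 tips 0.017 q [-0.29  0.49  0.36  2.03 -0.66  0.35  0.72]
```

Call:
play_rows(
  moves=[
    {"tx": 0, "ty": -0.001, "tz": 0.004, "rx": 0, "ry": 0, "rz": 0, "gripper": 0.0},
    {"tx": 0, "ty": -0.001, "tz": 0.007, "rx": 0, "ry": 0, "rz": 0, "gripper": 0.0},
    {"tx": 0, "ty": -0.001, "tz": 0.008, "rx": 0, "ry": 0, "rz": 0, "gripper": 0.0},
    {"tx": 0, "ty": -0.001, "tz": 0.008, "rx": 0, "ry": 0, "rz": 0, "gripper": 0.0},
  ],
)

```text
time: 14.58
ee_pos: [0.6409, -0.021, 0.0959]
eef_rot: [2.782, -0.002, 1.706]
force: [0.0, 0.2, -1.1]
gripper_width: 0.0251
finger_force: 59.3
```

Call:
play_rows(
  moves=[
    {"tx": 0, "ty": 0, "tz": 0.001, "rx": 0, "ry": 0, "rz": 0, "gripper": 0.0},
    {"tx": 0, "ty": 0, "tz": 0.002, "rx": 0, "ry": 0, "rz": 0, "gripper": 0.0},
    {"tx": 0, "ty": 0, "tz": 0.002, "rx": 0, "ry": 0, "rz": 0, "gripper": 0.0},
  ],
)

```text
time: 14.95
ee_pos: [0.6417, -0.021, 0.0942]
eef_rot: [2.782, -0.002, 1.706]
force: [-2.3, 0.1, 1.8]
gripper_width: 0.0255
finger_force: 59.7
```

```bash
python3 d.py .6417 -.0215 .0951 97.75 20.7
```

```text
t [-0.0005  0.0003 -0.0009] r [-0.1  -0.1  -0.06] time 14.95 pos [ 0.6417 -0.021   0.0942] F [-2.27  0.12  1.81] w 0.0255 tips 0.017 q [-0.28  0.51  0.34  2.03 -0.67  0.34  0.73]
```

Call:
play_rows(
  moves=[
    {"tx": 0, "ty": 0, "tz": 0.001, "rx": 0, "ry": 0, "rz": 0, "gripper": 0.0},
    {"tx": 0, "ty": 0, "tz": 0.002, "rx": 0, "ry": 0, "rz": 0, "gripper": 0.0},
    {"tx": 0, "ty": 0, "tz": 0.002, "rx": 0, "ry": 0, "rz": 0, "gripper": 0.0},
    {"tx": 0, "ty": 0, "tz": 0.002, "rx": 0, "ry": 0, "rz": 0, "gripper": 0.0},
  ],
)

```text
time: 15.45
ee_pos: [0.6424, -0.0208, 0.0924]
eef_rot: [2.782, -0.002, 1.706]
force: [-2.9, 0.7, 3.9]
gripper_width: 0.0253
finger_force: 60.1
```

```bash
python3 d.py .6417 -.0215 .0951 97.75 20.7; cat > face.py <<'E'
from h import *
from rig import ctrl
yaw=np.radians(7.75);Rm=np.array([[np.cos(yaw),np.sin(yaw)],[-np.sin(yaw),np.cos(yaw)]])
n=np.array([-.35,-.0475,.9356]);n/=np.linalg.norm(n)
def get(f,lo,hi,face):
    C=cloud(f);S=(C[...,:2]-[.557,-.033])@Rm.T;hsv=cv2.cvtColor(f['frame'],cv2.COLOR_RGB2HSV)
    g=cv2.inRange(hsv,(55,90,30),(95,255,255))>0
    d=(C-[.6536,-.0199,.0634])@n
    k=(f['depth']>0)&(abs(S[...,1])<.063)&(S[...,0]>.05)&(S[...,0]<.145)&(abs(d)<.02)
    if face:k&=(hsv[...,1]<50)&(hsv[...,2]>70)&(abs(d)<.0125)
    else: k&=g
    return C[k],d[k],S[k]
for nme in('scene','top'):
    a=get(load(nme),0,0,1);f=ctrl.grab_frame(nme);b=get(f,0,0,1);s=get(f,0,0,0)
    def fit(P):
        for _ in range(3):
            m=P.mean(0);v=np.linalg.svd(P-m,full_matrices=False)[2][2];v*=np.sign(v[2]);P=P[abs((P-m)@v)<.005]
        return v
    print(nme,'face d before',np.median(a[1]).round(4),len(a[1]),'now',np.median(b[1]).round(4),len(b[1]))
    if len(s[1])>20:
        v=fit(s[0]);fb=fit(b[0]);print('  slab d',np.median(s[1]).round(4),len(s[1]),'angle slab-face',np.degrees(np.arccos(v@fb)).round(2),'slab-n',np.degrees(np.arccos(v@n)).round(2),'S range',np.percentile(s[2],[1,99],axis=0).round(3).tolist())
E
python3 face.py
```

```text
t [-0.0006  0.0002 -0.0028] r [-0.1  -0.1  -0.06] time 15.45 pos [ 0.6424 -0.0208  0.0924] F [-2.88  0.69  3.94] w 0.0253 tips 0.017 q [-0.27  0.51  0.33  2.03 -0.68  0.33  0.74]
scene face d before 0.0001 1878 now -0.0027 1234
  slab d 0.0053 263 angle slab-face 0.81 slab-n 0.91 S range [[0.07, -0.021], [0.128, 0.025]]
top face d before -0.0 2420 now -0.0029 557
```

Call:
play_rows(
  moves=[
    {"tx": 0, "ty": 0, "tz": 0.0007, "rx": 0, "ry": 0, "rz": 0, "gripper": 0.0},
    {"tx": 0, "ty": 0, "tz": 0.0014, "rx": 0, "ry": 0, "rz": 0, "gripper": 0.0},
    {"tx": 0, "ty": 0, "tz": 0.0014, "rx": 0, "ry": 0, "rz": 0, "gripper": 0.0},
    {"tx": 0, "ty": 0, "tz": 0.0014, "rx": 0, "ry": 0, "rz": 0, "gripper": 0.0},
    {"tx": 0, "ty": 0, "tz": 0.0014, "rx": 0, "ry": 0, "rz": 0, "gripper": 0.0},
  ],
)

```text
time: 16.18
ee_pos: [0.6428, -0.0208, 0.091]
eef_rot: [2.782, -0.002, 1.706]
force: [-3.2, 0.6, 6.3]
gripper_width: 0.0254
finger_force: 60.4
```

```bash
python3 d.py .6417 -.0215 .0951 97.75 20.7;python3 face.py; python3 chips.py | grep -v "\[31\|\[29"
```

```text
t [-0.0006  0.0003 -0.0043] r [-0.1  -0.11 -0.06] time 16.18 pos [ 0.6428 -0.0208  0.091 ] F [-3.21  0.64  6.27] w 0.0254 tips 0.017 q [-0.27  0.51  0.33  2.03 -0.68  0.33  0.74]
scene face d before 0.0001 1878 now -0.004 1241
  slab d 0.0038 271 angle slab-face 0.94 slab-n 1.11 S range [[0.069, -0.021], [0.128, 0.025]]
top face d before -0.0 2420 now -0.0042 545
top [272. 229.] 122 S min/max [-0.007  0.102] [0.028 0.138] z [0.013 0.021]
top [268. 237.] 62 S min/max [-0.013  0.122] [0.005 0.139] z [0.015 0.023]
top [271. 246.] 42 S min/max [-0.11   0.078] [-0.019  0.133] z [0.013 0.569]
scene [359. 266.] 131 S min/max [-0.037  0.114] [0.006 0.138] z [0.01  0.024]
scene [352. 275.] 121 S min/max [-0.002  0.102] [0.031 0.138] z [0.011 0.023]
```

The face is in about 4 mm, and the slab is flush and centred. Handing the job in.

```bash
python3 -c "
from rig import ctrl
print(ctrl.job_done())"
```

```text
the job is handed in; nothing more can be done
None
```

I handed the job in at about 16 s of the 61 s allowed, with no verdict returned: the four offcuts are in the tin, the scraper is upright and released on its mat, and the slab is gripped and pressed flush and centred on the face (about 1° off parallel), about 4 mm in.

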